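Hang the tube rack on its keyhole stud

ROBOT

A 6-joint arm with a two-finger parallel gripper is mounted at the origin on the work surface. World frame = base frame: x ahead of the robot, y to its left, z up, the work surface at z = 0. Lengths are in m, angles in rad, forces in N, time in s.
With the tool pointing down it reaches from about 0.375 to 0.975 m from the base axis. Payload 3.8 kg.
Tool frame: the origin (TCP) lies midway between the tips of the shut fingers; the grasp point (between the pads) lies 19 mm behind it; z points along the fingers, y is the line along which they close (so a half turn about z gives the same grasp; the last joint's range is limited). The gripper opens to 85 mm and grips with 20 to 120 N. Pads are 22 mm wide; open, the fingers measure 114 mm over their backs; the gripper's body (76 mm by 85 mm) begins 54 mm behind the grasp point. The pads swing forward as they close: fully open they stand 13 mm farther back than shut.
Start: joints at [1.161, 0.264, 1.604, -0, 1.274, -0.037], TCP at [0.246, 0.629, 0.21] pointing down, gripper open.
Joint ranges: [-2.63, 2.63], [-0.94, 2.18], [0.31, 2.57], [-1.31, 4.45], [0, 2.66], [-2.55, 2.55]. Speed limits (rad/s): [2.57, 2.57, 3.14, 3.14, 3.14, 3.14].

INTERFACE

Orientations are given as a unit quaternion [w, x, y, z].
In Python, from cell import read_state, camera, camera_params, finish_job gives the robot as it stands. The module is installed in compiled form; this text tells all that it offers.
- The arm moves only by the tool jog_arm, never from a script. Its argument "plan" is a list of rows, each an object of numbers: "dx", "dy", "dz": the shift along the tool's x, y, z in mm; "wx", "wy", "wz": the turn, a rotation vector about the tool's x, y, z in degrees; "fingers": the opening, from 0 (shut) to 1 (fully open). A call has 1 to 20 rows; each row is the pose to reach, as a shift and turn from the pose commanded when the call began, along the tool's axes at that moment; what a row does not reach only later rows make up. A row lasts 1/8 s, in which the tool goes at most 62.5 mm and 10.7 degrees, less where a joint would pass 70% of its speed; a pose out of reach is approached as far as the arm can. A call with a gripper value outside its range is refused whole. The fingers move at their own pace and stop on an object; "grip_force" is the grip in N (left out, the last holds). Time passes only in rows, so rows that repeat a pose let the fingers close. It gives the time, the measured TCP pose, the force, the opening and the grip force at its end, in the units of the state.
- read_state(): the state, without advancing time (a new reading comes with each control period).
- camera(name): name is "scene" or "top" or "wrist"; returns the picture (400x640x3 uint8, red, green, blue); there is no depth.
- camera_params(name): a dict with "vfov" (degrees; the focal length in pixels is half the picture's height over the tangent of half this angle, whatever the lens; pixels are square), "cx", "cy" (the principal point, pixels), "dist_coeffs" ([k1, k2, p1, p2, k3] as OpenCV has them; the pictures are not rectified), "R" (3x3) and "t" (3): a world point X has camera coordinates R X + t. Camera axes: x right, y down, z forward; pixel columns grow to the right and rows downward; lengths in m; the calibration is good to about 2 mm. A picture is of the moment at which its call begins: read the wrist's pose just before it. camera_params takes no time and is no camera call; for the wrist camera it gives the pose at the moment of the call.
- finish_job(): hands the job in; it is judged then, once.
The state is a dict: "clock": time; "q": joint angles; "dq": joint speeds; "joint_torque": joint torques, N m; "tcp_pos": TCP position; "tool_rot": TCP orientation; "ft_force": force on the tool from outside, world axes, zero at the start; "torque": the same for the moment, N m; "opening": finger opening in m; "grasp_force": force on a finger pad.
Only numpy, scipy, OpenCV 4.12 (cv2) and the standard library are available. Lean on these libraries where they do the work, as an engineer would, in place of code of your own. Each camera call takes 0.05 s, during which the arm holds its last target. There are 200 camera calls.

TASK

Pick up the empty tube rack by its grip bar and hang it on the steel stud of the upright board: bring the large round end of the rack's keyhole over the stud head until the back plate lies against the board, then slide the rack straight down until the stud is fully home in the narrow end, and let go. The stud may be clamped anywhere along its short slot in the board, so find it gently by feel, without forcing anything, and leave the bottle, carton and pot where they are.

Things in the scene. Friction and masses are not known exactly. Their poses are not given: they have to be found in the camera images.
- board: Fixed upright white board, 200 mm wide, 180 high, 10 thick. Origin on the table, mid-width, in the plane of the front face (x = 0). x points straight out of that face, away from the robot, to where the rack is to hang; y along the face; z up. Foot and two ribs behind it, to 120 mm, below 110 mm high. It carries the stud, which stands along +x: neck 6 mm thick and 9 long, then a head 14 mm wide and 4 thick.
- slot_mid (a point): Middle of the level slot in the board's front face, on the face, 165 mm above the table, 15 mm below the board's top; axes as the board's. The one steel stud is clamped in this slot: its axis is exactly at this height, but up to 12 mm to either side (y) of this point, different at each start. It does not give.
- rack_grip (a point): Centre of the grip bar, 14 mm thick (x), 70 long (y), 28 high, 176 mm above the rack's underside. Blue plastic rack, 0.28 kg, 100 mm wide, 190 high, standing upright. Its back plate is 6 mm thick, the flat back face 3 mm behind this point (-x); x points out of the front. To hang, its axes point as the board's. The bar's back side overhangs the back face by 4 mm and ends up above the board.
- rack_hole (a point): Centre of the keyhole's large round end, on the plate's back face, 110 mm above the underside: 66 mm below and 3 mm behind the bar's centre; axes as the rack's. It is 19 mm wide; from it a slot 9 mm wide runs straight up to a closed end 24 mm above this point. Below, two tube shelves stand out in front to 66 mm from the back face, lower than 54 mm.
- rack_seat (a point): Point on the back face of the rack's plate where the stud's axis comes to lie when the rack hangs fully home: in the keyhole's narrow slot, 21 mm above the centre of the large end; axes as the rack's.
- reagent: Brown bottle with black cap, 52 mm in diameter, 110 mm high; bystander. Origin at the centre of its underside.
- carton: Small white carton 70 x 100 x 60 mm; bystander. Origin at the centre of its underside.
- pot: White lidded pot, 60 mm in diameter, 70 mm high; bystander. Origin at the centre of its underside.
Mind the look-alikes: they are no part of the job. Of the things that look like the board, the smaller one is meant.

How it is judged:
On the way:
1. the large end of the keyhole is over the stud head, the plate against the board (x of rack_hole in the frame of slot_mid between -0.003 and 0.004 m and z of rack_hole in the frame of slot_mid between -0.006 and 0.006 m and y of rack_hole in the frame of slot_mid between -0.018 and 0.018 m), for 0.05 s.
At the end, for the whole second after the job is handed in: The rack hangs by itself on the stud, at rest, released: its seat point is within 4 mm of the slot's height, no more than 5 mm off the board's face and within 18 mm of the slot's middle sideways, and the rack is upright within 0.12 rad (x of rack_seat in the frame of slot_mid between -0.003 and 0.005 m and z of rack_seat in the frame of slot_mid between -0.004 and 0.004 m and y of rack_seat in the frame of slot_mid between -0.018 and 0.018 m and angle between rack_seat's own z axis and vertical below 0.12 rad and linear speed of rack below 0.02 m/s and contact force between rack and the fingers below 0.05 N); the robot touches nothing.
It fails at once if the rack is forced against the board or its stud (more than 30 N) (contact force between rack and board above 30 N).
It fails at once if the bottle, carton or pot is displaced by more than 20 mm (distance of any of reagent, carton, pot from where it was at the start of the episode above 0.02 m).
It also fails if it takes over 64 s, if anything falls off the work surface, if the arm or the gripper's body presses on something with over 40 N, if the wrist force passes 120 N, or if a joint passes its speed limit or range.

## Working session

There is one attempt and no reset: what is moved stays moved. The work goes in short steps, Python scripts to look and compute and a tool call to move; the robot and the scene stay as the last step left them, time stands still between calls to the robot, and variables do not carry over. Pictures are saved under pics/ and viewed, at most 10 in all, crops included, and the job is handed in when it is done.

Besides the shell and the picture viewer there is one more tool, called after "Call:" by a JSON object that holds its "name" and its "arguments". jog_arm: Moves the arm, as the interface text tells. Its arguments: {"type":"object","properties":{"plan":{"type":"array"},"grip_force":{"type":"number"}},"required":["plan"]}

```bash
mkdir -p pics; cat > h.py <<'E'
import numpy as np, cv2
from cell import *
def K(p,h=400):
    f=h/2/np.tan(np.radians(p['vfov'])/2); return np.array([[f,0,p['cx']],[0,f,p['cy']],[0,0,1]])
def ray(p,uv):
    uv=np.array(uv,float).reshape(-1,1,2)
    n=cv2.undistortPoints(uv,K(p),np.array(p['dist_coeffs']))[:,0]
    R=np.array(p['R']);t=np.array(p['t'])
    d=np.c_[n,np.ones(len(n))]@R
    return -R.T@t,d/np.linalg.norm(d,axis=1)[:,None]
def onz(p,uv,z):
    o,d=ray(p,uv); return o+d*((z-o[2])/d[:,2])[:,None]
def proj(p,X):
    R=np.array(p['R']);t=np.array(p['t'])
    return cv2.projectPoints(np.array(X,float).reshape(-1,1,3),cv2.Rodrigues(R)[0],t,K(p),np.array(p['dist_coeffs']))[0][:,0]
def tri(pa,ua,pb,ub):
    oa,da=ray(pa,ua);ob,db=ray(pb,ub);out=[]
    for a,b in zip(da,db):
        s=np.linalg.lstsq(np.c_[a,-b],ob-oa,rcond=None)[0]
        out.append(np.r_[(oa+a*s[0]+ob+b*s[1])/2,np.linalg.norm(oa+a*s[0]-ob-b*s[1])])
    return np.array(out)
E
python3 - <<'E'
from h import *
for n in("scene","top"):
    im=camera(n);cv2.imwrite(f"pics/{n}0.png",im[:,:,::-1]);p=camera_params(n);o,d=ray(p,[[320,200]]);print(n,p['vfov'],p['dist_coeffs'],o.round(3),d.round(3))
print(read_state())
E
```

```text
scene 55.36567997048364 [0.02197907 0.         0.         0.         0.        ] [1.101 0.627 0.678] [[-0.596 -0.586 -0.55 ]]
top 44.59947064849585 [-0.04346717  0.          0.          0.          0.        ] [0.336 0.027 1.231] [[ 0.155 -0.003 -0.988]]
{'clock': 0.1, 'q': array([ 1.16108001e+00,  2.64691742e-01,  1.60526716e+00,  1.26409954e-05,
        1.27372003e+00, -3.68967196e-02]), 'dq': array([ 0.00048906, -0.00298225, -0.00309538,  0.00088661, -0.00034292,
       -0.00183187]), 'joint_torque': array([ 3.69560594e-04, -5.16706789e+01, -3.68591952e+01, -7.92449873e-05,
        6.28178066e-03, -2.32747645e-06]), 'tcp_pos': array([0.24556993, 0.62796552, 0.20856115]), 'tool_rot': array([-2.36900045e-04,  1.85333814e-01,  9.82675068e-01, -1.01589935e-03]), 'ft_force': array([-0.18863804,  0.34273942,  0.13112539]), 'torque': array([-0.02626008, -0.00444126,  0.02431802]), 'grasp_force': 0.0, 'opening': 0.08539757745190817}
```

View pics/scene0.png

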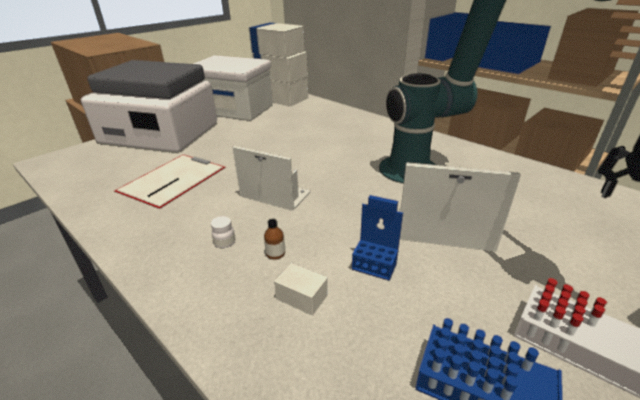

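View pics/top0.png

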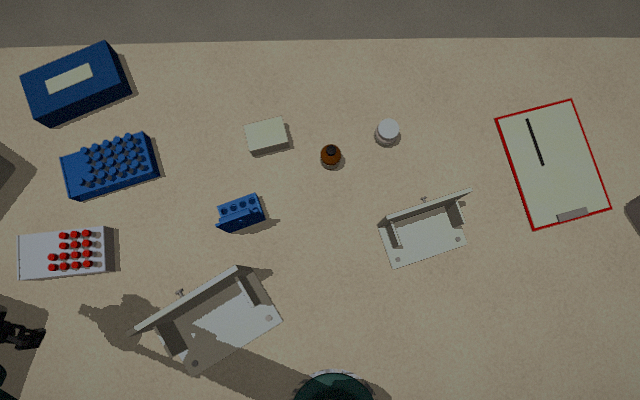

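The scene has these look-alikes:
- **Boards:** a small one at scene (265,177) / top (425,225), and a large one at scene (458,205) / top (190,310). I choose the smaller.
- **Blue things:** the upright rack at scene (378,240) / top (241,212), and the filled rack at scene (485,365) / top (110,165). There is also a blue box at top (75,82). I choose the empty upright rack.

Next is a close crop to check the choice.

```bash
python3 - <<'E'
from h import *
t=cv2.imread("pics/top0.png");s=cv2.imread("pics/scene0.png")
a=cv2.resize(t[180:280,370:480],None,fx=3.6,fy=3.6,interpolation=2)
b=cv2.resize(t[180:280,195:295],None,fx=3.6,fy=3.6,interpolation=2)
c=cv2.resize(s[135:215,225:315],None,fx=3,fy=3,interpolation=2)
d=cv2.resize(s[190:280,340:412],None,fx=2.66,fy=2.66,interpolation=2)
W=np.zeros((600,800,3),np.uint8)
W[:360,:396]=a;W[:360,400:760]=b;W[360:600,:270]=c;W[360:360+d.shape[0],400:400+d.shape[1]]=d[:240]
cv2.imwrite("pics/crop1.png",W)
E
```

```text
(no output)
```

View pics/crop1.png

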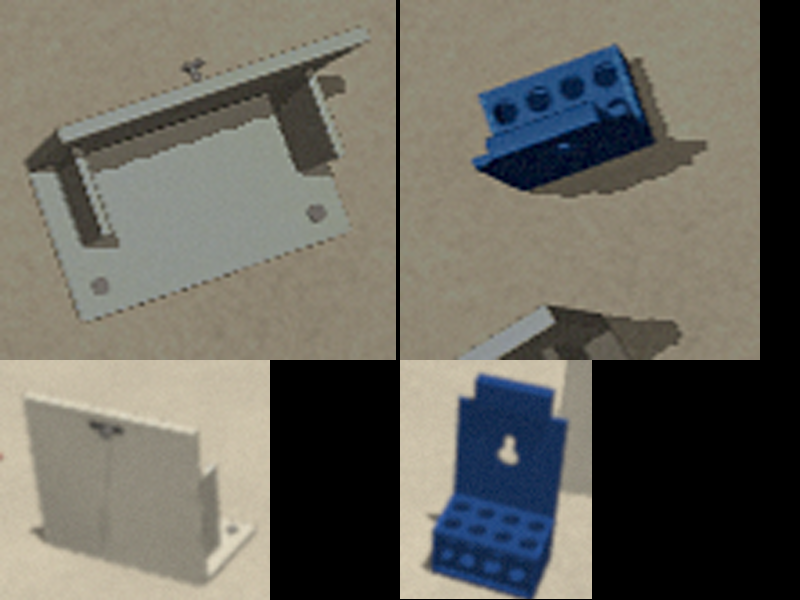

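The crop confirms both. The small board has its stud head at crop (193,68), which is top px ≈(424,199). The blue rack has an empty keyhole at crop (508,450), and its bar top is at crop ≈(545,133), which is top px ≈(235,217).

```bash
python3 - <<'E'
from h import *
p=camera_params("top")
def c(x,y,ox,oy=180): return [ox+x/3.6-.4,oy+y/3.6-.4]
print("bar ends",onz(p,[c(487-400,152,195),c(603-400,112,195)],.19).round(4))
print("bar mid",onz(p,[c(545-400,133,195)],.19).round(4))
print("board L,R front top",onz(p,[c(60,128,370),c(360,27,370)],.18).round(4))
print("stud head",onz(p,[c(193,68,370)],.170).round(4))
s=read_state();w=camera_params("wrist");o,d=ray(w,[[w['cx'],w['cy']]]);print("wrist",w['vfov'],o,d,s['tcp_pos'])
from scipy.spatial.transform import Rotation as Ro
q=s['tool_rot'];print(Ro.from_quat(q[[1,2,3,0]]).as_matrix().round(3)); print(np.array(w['R']).round(3))
for z,uv in((0,[331,156]),(0,[268,137]),(.0,[387,132])):print(onz(p,[uv],z))
E
```

```text
bar ends [[0.4544 0.2423 0.19  ]
 [0.4776 0.1729 0.19  ]]
bar mid [[0.4654 0.2076 0.19  ]]
board L,R front top [[ 0.4653 -0.1197  0.18  ]
 [ 0.5247 -0.305   0.18  ]]
stud head [[ 0.5024 -0.2039  0.17  ]]
wrist 66.58457914580893 [0.17711628 0.65508127 0.37248255] [[ 0.26919288 -0.10834818 -0.95697224]] [0.24556993 0.62796552 0.20856115]
[[-0.931  0.364 -0.001]
 [ 0.364  0.931 -0.002]
 [ 0.    -0.002 -1.   ]]
[[ 0.365  0.931 -0.003]
 [ 0.891 -0.348  0.29 ]
 [ 0.269 -0.108 -0.957]]
[[ 0.64391937 -0.00712188  0.        ]]
[[0.69751154 0.15673216 0.        ]]
[[ 0.70638466 -0.15473459  0.        ]]
```

```bash
cat >> h.py <<'E'
from scipy.spatial.transform import Rotation as Ro
def move(P,yaw):
    "jog numbers to TCP P, tool y at heading yaw deg, tool down"
    s=read_state();q=s['tool_rot'];R=Ro.from_quat(q[[1,2,3,0]])
    a=np.radians(yaw);y=np.array([np.cos(a),np.sin(a),0]);z=np.array([0,0,-1.]);T=np.c_[np.cross(y,z),y,z]
    print("d mm",(R.inv().apply(np.array(P)-s['tcp_pos'])*1e3).round(1),"w deg",np.degrees((R.inv()*Ro.from_matrix(T)).as_rotvec()).round(2))
E
python3 - <<'E'
from h import *
move([.55,-.19,.23],18.2)
print(onz(camera_params("top"),[[190,290],[135,332],[238,268]],.25))
E
```

```text
d mm [-581.5 -650.9  -20.1] w deg [-1.100e-01  5.000e-02  5.044e+01]
[[0.31172527 0.28509749 0.25      ]
 [0.23054266 0.3928846  0.25      ]
 [0.35426406 0.18955525 0.25      ]]
```

Call:
{"name": "jog_arm", "arguments": {"plan": [{"dz": -62},{"dz": -124},{"dz": -170},{"dx": -40,"dy": -44,"dz": -170,"wz": 10},{"dx": -80,"dy": -88,"dz": -170,"wz": 20},{"dx": -120,"dy": -132,"dz": -170,"wz": 30},{"dx": -160,"dy": -176,"dz": -170,"wz": 40},{"dx": -200,"dy": -220,"dz": -170,"wz": 50.4},{"dx": -240,"dy": -265,"dz": -170,"wz": 50.4},{"dx": -282,"dy": -315,"dz": -170,"wz": 50.4},{"dx": -322,"dy": -360,"dz": -170,"wz": 50.4},{"dx": -362,"dy": -405,"dz": -170,"wz": 50.4},{"dx": -402,"dy": -450,"dz": -170,"wz": 50.4},{"dx": -442,"dy": -495,"dz": -170,"wz": 50.4},{"dx": -482,"dy": -540,"dz": -170,"wz": 50.4},{"dx": -522,"dy": -585,"dz": -170,"wz": 50.4},{"dx": -562,"dy": -630,"dz": -150,"wz": 50.4},{"dx": -581.5,"dy": -651,"dz": -100,"wz": 50.4},{"dx": -581.5,"dy": -651,"dz": -50,"wz": 50.4},{"dx": -581.5,"dy": -651,"dz": -20,"wz": 50.4}]}}

```text
$.plan[0]: bad value
```

Call:
{"name": "jog_arm", "arguments": {"plan": [{"dz": 0},{"dz": 0}]}}

```text
$.plan[0]: bad value
```

```bash
python3 - <<'E'
from h import *
import pickle
s=read_state();p=camera_params("wrist");im=camera("wrist")
cv2.imwrite("pics/w1.png",im[:,:,::-1]);pickle.dump(p,open("w1.pkl","wb"))
print(s['clock'],s['tcp_pos'],s['tool_rot'],s['q'])
print(proj(p,[[.4653,-.1197,.18],[.5247,-.305,.18],[.5024,-.2039,.165]]))
E
```

```text
0.1 [0.24556993 0.62796552 0.20856115] [-2.36900045e-04  1.85333814e-01  9.82675068e-01 -1.01589935e-03] [ 1.16108001e+00  2.64691742e-01  1.60526716e+00  1.26409954e-05
  1.27372003e+00 -3.68967196e-02]
[[-83.59024158 510.06664426]
 [-90.97031416 516.83536691]
 [-82.73020885 514.39019   ]]
```

View pics/w1.png

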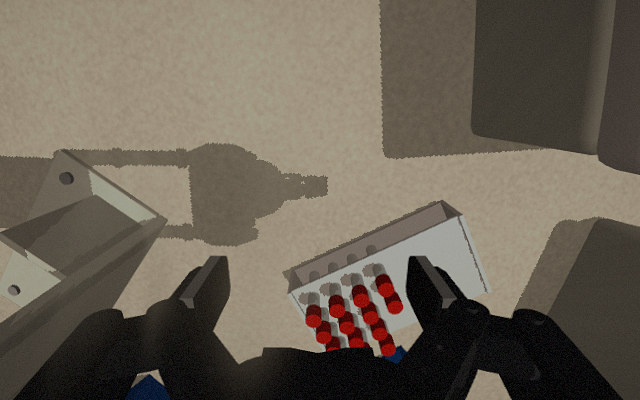

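The plan was refused, so the arm did not move; rows must carry every field. The picture shows the start view with the fingers at the bottom, around (205,290) and (435,285).

Call:
{"name": "jog_arm", "arguments": {"plan": [{"dx": 0,"dy": 0,"dz": -62,"wx": 0,"wy": 0,"wz": 0,"fingers": 1},{"dx": 0,"dy": 0,"dz": -124,"wx": 0,"wy": 0,"wz": 0,"fingers": 1},{"dx": 0,"dy": 0,"dz": -170,"wx": 0,"wy": 0,"wz": 0,"fingers": 1},{"dx": -120,"dy": -132,"dz": -170,"wx": 0,"wy": 0,"wz": 30,"fingers": 1},{"dx": -120,"dy": -132,"dz": -170,"wx": 0,"wy": 0,"wz": 30,"fingers": 1},{"dx": -120,"dy": -132,"dz": -170,"wx": 0,"wy": 0,"wz": 30,"fingers": 1},{"dx": -240,"dy": -265,"dz": -170,"wx": 0,"wy": 0,"wz": 50,"fingers": 1},{"dx": -240,"dy": -265,"dz": -170,"wx": 0,"wy": 0,"wz": 50,"fingers": 1},{"dx": -240,"dy": -265,"dz": -170,"wx": 0,"wy": 0,"wz": 50,"fingers": 1},{"dx": -400,"dy": -448,"dz": -170,"wx": 0,"wy": 0,"wz": 50.4,"fingers": 1},{"dx": -400,"dy": -448,"dz": -170,"wx": 0,"wy": 0,"wz": 50.4,"fingers": 1},{"dx": -400,"dy": -448,"dz": -170,"wx": 0,"wy": 0,"wz": 50.4,"fingers": 1},{"dx": -400,"dy": -448,"dz": -170,"wx": 0,"wy": 0,"wz": 50.4,"fingers": 1},{"dx": -581,"dy": -651,"dz": -150,"wx": 0,"wy": 0,"wz": 50.4,"fingers": 1},{"dx": -581,"dy": -651,"dz": -150,"wx": 0,"wy": 0,"wz": 50.4,"fingers": 1},{"dx": -581,"dy": -651,"dz": -150,"wx": 0,"wy": 0,"wz": 50.4,"fingers": 1},{"dx": -581,"dy": -651,"dz": -100,"wx": 0,"wy": 0,"wz": 50.4,"fingers": 1},{"dx": -581,"dy": -651,"dz": -60,"wx": 0,"wy": 0,"wz": 50.4,"fingers": 1},{"dx": -581,"dy": -651,"dz": -20,"wx": 0,"wy": 0,"wz": 50.4,"fingers": 1},{"dx": -581,"dy": -651,"dz": -20,"wx": 0,"wy": 0,"wz": 50.4,"fingers": 1}]}}

```text
clock: 2.65
tcp_pos: [0.5462, -0.1884, 0.2242]
tool_rot: [-0.005, 0.587, 0.81, -0.001]
ft_force: [-0.5, 0.3, 0.6]
opening: 0.0852
grasp_force: 0.0
```

```bash
python3 - <<'E'
from h import *
import pickle
s=read_state();p=camera_params("wrist");im=camera("wrist")
cv2.imwrite("pics/w2.png",im[:,:,::-1]);pickle.dump(p,open("w2.pkl","wb"))
print(s['clock'],s['tcp_pos'],s['tool_rot'],s['q'],np.abs(s['dq']).max())
print(proj(p,[[.4653,-.1197,.18],[.5247,-.305,.18],[.5024,-.2039,.165]]))
E
```

```text
2.65 [ 0.54618833 -0.18841731  0.22421424] [-0.00538882  0.58650547  0.80992621 -0.00135429] [-3.75331419e-01  7.99220317e-02  1.79108375e+00  6.03140838e-05
  1.28169957e+00 -6.92647836e-01] 0.09491631827282979
[[232.61043253  85.39450115]
 [249.82412088 335.29147618]
 [258.21356974 212.32412368]]
```

View pics/w2.png

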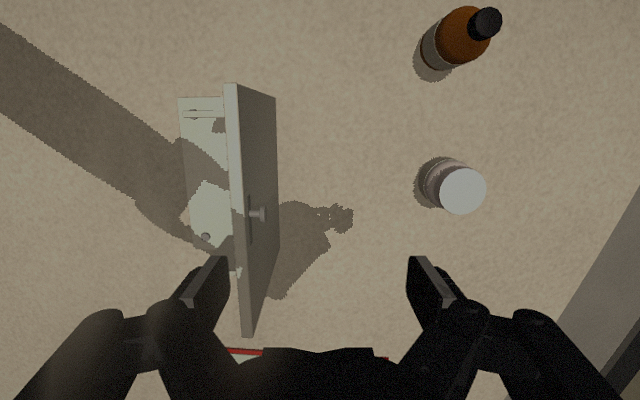

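The view shows the board's top strip from (232,84) to (248,336), with its front edge to the right of it. The stud head is at ≈(263,214), the pot at (463,190) and the bottle cap at (485,22). The arm was still settling, so I retake the picture and measure edges.

```bash
python3 - <<'E'
from h import *
import pickle
camera("wrist");camera("wrist");s=read_state();p=camera_params("wrist");im=camera("wrist")
cv2.imwrite("pics/w3.png",im[:,:,::-1]);pickle.dump(p,open("w3.pkl","wb"))
print(s['clock'],s['tcp_pos'],s['tool_rot'],np.abs(s['dq']).max())
g=cv2.GaussianBlur(cv2.cvtColor(im,cv2.COLOR_RGB2GRAY),(3,3),0).astype(float)
pts=[]
for r in list(range(100,185))+list(range(245,325)):
    c=int(240+(r-84)*13/250); seg=np.diff(g[r,c-9:c+10]); k=seg.argmin()
    if 0<k<len(seg)-1:
        a,b,e=seg[k-1:k+2];k=k+.5*(a-e)/(a-2*b+e)
    pts.append([c-9+k+.5,r])
pts=np.array(pts);f=np.polyfit(pts[:,1],pts[:,0],1);rr=pts[:,0]-np.polyval(f,pts[:,1]);ok=abs(rr)<1.5;f=np.polyfit(pts[ok,1],pts[ok,0],1)
print("inl",ok.mean(),rr[ok].std(),f)
X=onz(p,[[np.polyval(f,r),r] for r in(100,320)],.18);d=X[0]-X[1]
print(X,"board yaw",np.degrees(np.arctan2(-d[0],d[1])))
cv2.imwrite("pics/w3c.png",cv2.resize(im[60:345,215:295,::-1],None,fx=2,fy=2,interpolation=2))
z=cv2.resize(im[185:245,235:295,::-1],None,fx=9,fy=9,interpolation=2)
a=cv2.imread("pics/w3c.png");W=np.zeros((570,720,3),np.uint8);W[:,:160]=a;W[:540,170:710]=z;cv2.imwrite("pics/w3z.png",W)
E
```

```text
2.8 [ 0.55104346 -0.18933804  0.23227169] [1.57378538e-03 5.85897035e-01 8.10383847e-01 4.56743109e-04] 0.023036551583893387
inl 1.0 0.20051176238536395 [6.76828464e-02 2.25747083e+02]
[[ 0.47108568 -0.13014928  0.18      ]
 [ 0.52459686 -0.29880476  0.18      ]] board yaw 17.603242795390987
```

View pics/w3z.png

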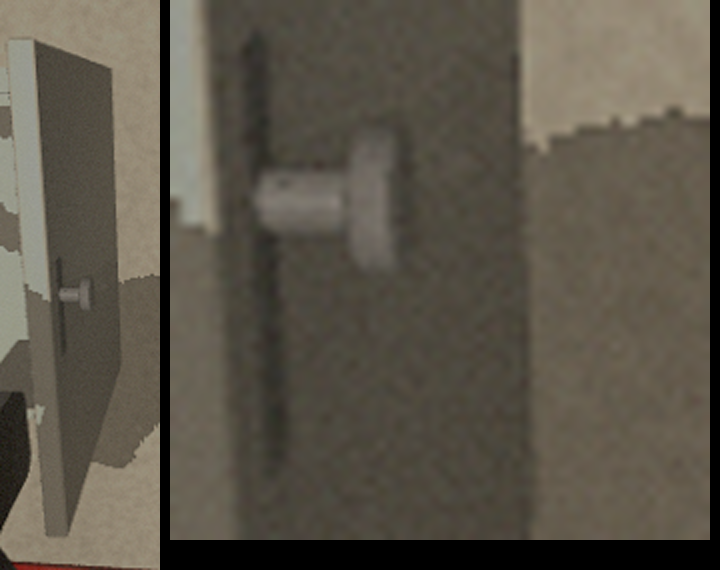

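```bash
cat > b.py <<'E'
from h import *
import pickle
A=np.array([0.47108568,-0.13014928,.18]);B=np.array([0.52459686,-0.29880476,.18])
ey=(A-B)/np.linalg.norm(A-B);ex=np.array([ey[1],-ey[0],0])
def onplane(p,uv,x):
    o,d=ray(p,uv); return o+d*(((A+ex*x-o)@ex)/(d@ex))[:,None]
E
python3 - <<'E'
from b import *
p=pickle.load(open("w3.pkl","rb"))
f=lambda x,y:[235+(x-170)/9-.4,185+y/9-.4]
for n,uv,x in(("neckbase",f(258,198),0),("headcentre(front of neck)",f(352,200),.009),("headfront",f(388,200),.013),("slot top",f(253,35),0),("slot bot",f(277,470),0)):
    P=onplane(p,[uv],x)[0];print(n,P.round(4),"y rel A",((P-A)@ey).round(4))
# board end corners (front top edge)
for uv in([225.7+.0677*82.5+.5,82.5-.0],[248,328]):print(onz(p,[uv],.18))
im=cv2.imread("pics/w3.png");g=cv2.cvtColor(im,cv2.COLOR_BGR2GRAY)
print([int(g[r,int(226+.0677*r)-4]) for r in range(74,90)],[int(g[r,int(226+.0677*r)-4]) for r in range(322,340)])
move([.4654,.2076,.30],18.3)
E
```

```text
neckbase [ 0.4955 -0.2072  0.1642] y rel A -0.0808
headcentre(front of neck) [ 0.5039 -0.2037  0.1671] y rel A -0.08
headfront [ 0.5072 -0.2011  0.1713] y rel A -0.0786
slot top [ 0.4911 -0.1934  0.1624] y rel A -0.0663
slot bot [ 0.5035 -0.2324  0.1635] y rel A -0.1073
[[ 0.46785759 -0.11938903  0.18      ]]
[[ 0.52707557 -0.30670558  0.18      ]]
[145, 145, 146, 144, 132, 125, 150, 153, 150, 153, 149, 153, 150, 150, 150, 150] [98, 98, 95, 101, 98, 97, 111, 129, 130, 129, 130, 134, 132, 133, 126, 128, 133, 131]
d mm [403.8  43.  -68. ] w deg [ 0.22  0.18 -0.02]
```

The crop shows the neck base at (258,198) and slot ends at (253,35) and (277,470). The stud therefore sits ~6 mm to +y of the slot's middle. Next I look at the rack from the same relative viewpoint.

```bash
python3 -c "
from h import *
move([.513,.223,.24],18.3)"
```

```text
d mm [403.7  92.8  -7.8] w deg [ 0.22  0.18 -0.02]
```

Call:
{"name": "jog_arm", "arguments": {"plan": [{"dx": 200,"dy": 46,"dz": -10,"wx": 0,"wy": 0,"wz": 0,"fingers": 1},{"dx": 200,"dy": 46,"dz": -10,"wx": 0,"wy": 0,"wz": 0,"fingers": 1},{"dx": 200,"dy": 46,"dz": -10,"wx": 0,"wy": 0,"wz": 0,"fingers": 1},{"dx": 404,"dy": 93,"dz": -8,"wx": 0,"wy": 0,"wz": 0,"fingers": 1},{"dx": 404,"dy": 93,"dz": -8,"wx": 0,"wy": 0,"wz": 0,"fingers": 1},{"dx": 404,"dy": 93,"dz": -8,"wx": 0,"wy": 0,"wz": 0,"fingers": 1},{"dx": 404,"dy": 93,"dz": -8,"wx": 0,"wy": 0,"wz": 0,"fingers": 1},{"dx": 404,"dy": 93,"dz": -8,"wx": 0,"wy": 0,"wz": 0,"fingers": 1},{"dx": 404,"dy": 93,"dz": -8,"wx": 0,"wy": 0,"wz": 0,"fingers": 1},{"dx": 404,"dy": 93,"dz": -8,"wx": 0,"wy": 0,"wz": 0,"fingers": 1},{"dx": 404,"dy": 93,"dz": -8,"wx": 0,"wy": 0,"wz": 0,"fingers": 1}]}}

```text
clock: 4.22
tcp_pos: [0.5121, 0.2225, 0.2381]
tool_rot: [0.0, 0.587, 0.81, 0.0]
ft_force: [0.2, 0.3, -0.3]
opening: 0.0854
grasp_force: 0.0
```

```bash
python3 - <<'E'
from h import *
import pickle
s=read_state();p=camera_params("wrist");im=camera("wrist")
cv2.imwrite("pics/w4.png",im[:,:,::-1]);pickle.dump(p,open("w4.pkl","wb"))
print(s['clock'],s['tcp_pos'],s['tool_rot'],np.abs(s['dq']).max())
hsv=cv2.cvtColor(im,cv2.COLOR_RGB2HSV)
m=((hsv[...,0]>95)&(hsv[...,0]<130)&(hsv[...,1]>120)).astype(np.uint8)
n,l,st,c=cv2.connectedComponentsWithStats(m);i=1+st[1:,4].argmax();print(st[1:][st[1:,4]>300],c[i])
print(proj(p,[[.4544,.2423,.19],[.4776,.1729,.19]]))
x,y,w,h=st[i][:4]
x0,y0=max(0,x-10),max(0,y-10);cr=im[y0:y+h+10,x0:x+w+10,::-1];k=min(800/cr.shape[1],600/cr.shape[0],4);k=int(k)
print(x0,y0,k);cv2.imwrite("pics/w4z.png",cv2.resize(cr,None,fx=k,fy=k,interpolation=2))
E
```

```text
4.225 [0.51205766 0.22245362 0.23810895] [1.89421929e-04 5.86787578e-01 8.09740874e-01 1.41498461e-04] 0.0062479221693415455
[[ 445    0  124   28 2890]
 [ 281  130   53   85 3403]
 [ 245  166   17   43  380]] [310.08580664 172.7804878 ]
[[248.2964006  165.9738123 ]
 [255.21122436 259.80466457]]
271 120 4
```

View pics/w4z.png

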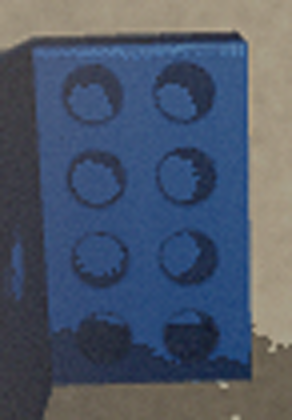

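The crop shows only the lit shelf top (hole rows at crop x 95 and 190). The plate and bar are darker and lie to its left, so I crop there.

```bash
python3 - <<'E'
import cv2
im=cv2.imread("pics/w4.png");cv2.imwrite("pics/w4y.png",cv2.resize(im[110:290,220:300],None,fx=5,fy=5,interpolation=2)[:600*5//5*1+300][:900][0:900][:, :].copy()[0:900])
a=cv2.resize(im[125:275,225:345],None,fx=4,fy=4,interpolation=2);cv2.imwrite("pics/w4y.png",cv2.convertScaleAbs(a,alpha=1.6,beta=10));print(a.shape)
E
```

```text
(600, 480, 3)
```

View pics/w4y.png

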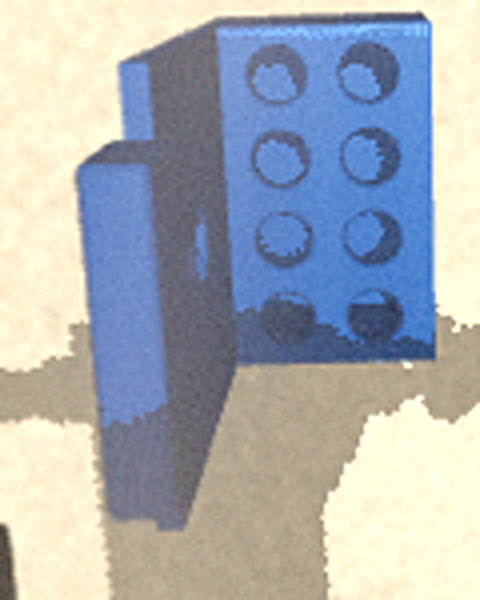

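The bar's top face has crop corners (77,167), (148,162), (106,519) and (~172,521). The keyhole glint is at (201,243), which matches the rack description.

```bash
python3 - <<'E'
from b import *
p=pickle.load(open("w4.pkl","rb"));f=lambda x,y:[225+x/4-.4,125+y/4-.4]
X=onz(p,[f(77,167),f(148,162),f(106,519),f(172,521)],.19);print(X.round(4))
d=(X[0]+X[1]-X[2]-X[3])/2;print("len",np.linalg.norm(d),"yaw",np.degrees(np.arctan2(-d[0],d[1])),"thick",np.linalg.norm(X[0]-X[1]),np.linalg.norm(X[2]-X[3]))
c=X.mean(0);print("bar centre",c)
for n in([f(77,167),f(106,519)],[f(148,162),f(172,521)]):
    a,b=onz(p,n,.19);print(np.degrees(np.arctan2(b[0]-a[0],a[1]-b[1])))
# subpixel: bar back edge and +y/-y ends
im=cv2.imread("pics/w4.png").astype(float);g=cv2.GaussianBlur(im,(3,3),0)
s=g[...,0]-g[...,2]  # blueness
back=[]
for r in range(172,245):
    c0=244+ (r-166.5)*.083; k0=int(c0)-6; sg=np.diff(s[r,k0:k0+13]);k=sg.argmax();back.append([k0+k+.5,r])
back=np.array(back);q=np.polyfit(back[:,1],back[:,0],1);e=back[:,0]-np.polyval(q,back[:,1]);ok=abs(e)<1.2;q=np.polyfit(back[ok,1],back[ok,0],1)
a,b=onz(p,[[np.polyval(q,175),175],[np.polyval(q,240),240]],.19);print("back edge",ok.mean(),a,b,"yaw",np.degrees(np.arctan2(b[0]-a[0],a[1]-b[1])))
n=(b-a)/np.linalg.norm(b-a)
print("dist centre to back edge",np.cross(n[:2],(c-a)[:2]))
for col in(250,254,258):
    v=g[160:172,col].sum(-1);u=s[248:260,col+4];print(col,v.round(0),u.round(0))
E
```

```text
[[0.4515 0.2411 0.19  ]
 [0.4632 0.2458 0.19  ]
 [0.4734 0.1764 0.19  ]
 [0.4856 0.18   0.19  ]]
len 0.06888324705775742 yaw 18.79401241746737 thick 0.01262314066479485 0.012728556255796913
bar centre [0.4684206  0.21082837 0.19      ]
18.7462294313881
18.840947695080768
back edge 1.0 [0.45334498 0.23516238 0.19      ] [0.46980393 0.18787585 0.19      ] yaw 19.191397411147133
dist centre to back edge 0.006238610994565016
250 [423. 346. 251. 192. 176. 194. 227. 248. 256. 261. 260. 258.] [ 13.  12.  12.  11.  11.   9.   0. -13. -21. -23. -23. -23.]
254 [268. 193. 185. 189. 189. 202. 231. 254. 262. 264. 268. 269.] [ 11.  11.  11.  12.  12.   9.  -0. -13. -21. -23. -23. -24.]
258 [212. 187. 188. 193. 196. 211. 240. 259. 270. 274. 271. 271.] [ 12.  11.  11.  13.  12.   8.  -1. -14. -21. -22. -23. -23.]<stdin>:17: DeprecationWarning: Arrays of 2-dimensional vectors are deprecated. Use arrays of 3-dimensional vectors instead. (deprecated in NumPy 2.0)
```

```bash
python3 -c "
from h import *
move([.4684,.2108,.157],19)"
```

```text
d mm [  2.4 -45.1  81. ] w deg [ 0.01  0.01 -0.85]
```

Call:
{"name": "jog_arm", "arguments": {"plan": [{"dx": 2.4,"dy": -45,"dz": 0,"wx": 0,"wy": 0,"wz": -0.9,"fingers": 1},{"dx": 2.4,"dy": -45,"dz": 0,"wx": 0,"wy": 0,"wz": -0.9,"fingers": 1},{"dx": 2.4,"dy": -45,"dz": 0,"wx": 0,"wy": 0,"wz": -0.9,"fingers": 1},{"dx": 2.4,"dy": -45,"dz": 30,"wx": 0,"wy": 0,"wz": -0.9,"fingers": 1},{"dx": 2.4,"dy": -45,"dz": 60,"wx": 0,"wy": 0,"wz": -0.9,"fingers": 1},{"dx": 2.4,"dy": -45,"dz": 80,"wx": 0,"wy": 0,"wz": -0.9,"fingers": 1},{"dx": 2.4,"dy": -45,"dz": 80,"wx": 0,"wy": 0,"wz": -0.9,"fingers": 1},{"dx": 2.4,"dy": -45,"dz": 80,"wx": 0,"wy": 0,"wz": -0.9,"fingers": 1},{"dx": 2.4,"dy": -45,"dz": 80,"wx": 0,"wy": 0,"wz": -0.9,"fingers": 1}]}}

```text
clock: 5.4
tcp_pos: [0.4695, 0.2122, 0.1593]
tool_rot: [0.001, 0.58, 0.815, 0.001]
ft_force: [0.9, -0.2, -0.5]
opening: 0.0856
grasp_force: 0.0
```

```bash
python3 -c "
from h import *
move([.4684,.2108,.157],19)"
```

```text
d mm [-0.9 -1.5  2.3] w deg [ 0.15 -0.01  0.13]
```

Call:
{"name": "jog_arm", "arguments": {"plan": [{"dx": -0.5,"dy": -1,"dz": 1.5,"wx": 0,"wy": 0,"wz": 0,"fingers": 0.5},{"dx": -0.5,"dy": -1,"dz": 1.5,"wx": 0,"wy": 0,"wz": 0,"fingers": 0.3},{"dx": -0.5,"dy": -1,"dz": 1.5,"wx": 0,"wy": 0,"wz": 0,"fingers": 0},{"dx": -0.5,"dy": -1,"dz": 1.5,"wx": 0,"wy": 0,"wz": 0,"fingers": 0},{"dx": -0.5,"dy": -1,"dz": 1.5,"wx": 0,"wy": 0,"wz": 0,"fingers": 0},{"dx": -0.5,"dy": -1,"dz": 1.5,"wx": 0,"wy": 0,"wz": 0,"fingers": 0},{"dx": -0.5,"dy": -1,"dz": 1.5,"wx": 0,"wy": 0,"wz": 0,"fingers": 0},{"dx": -0.5,"dy": -1,"dz": 1.5,"wx": 0,"wy": 0,"wz": 0,"fingers": 0},{"dx": -0.5,"dy": -1,"dz": 1.5,"wx": 0,"wy": 0,"wz": 0,"fingers": 0},{"dx": -0.5,"dy": -1,"dz": 1.5,"wx": 0,"wy": 0,"wz": 0,"fingers": 0}], "grip_force": 60}}

```text
clock: 6.65
tcp_pos: [0.4677, 0.211, 0.1566]
tool_rot: [0.0, 0.58, 0.815, 0.0]
ft_force: [0.8, -0.0, 4.5]
opening: 0.0125
grasp_force: 62.8
```

```bash
python3 -c "
from h import *
s=read_state();print(s)
move([.4684,.2108,.157],19)"
```

```text
{'clock': 6.65, 'q': array([ 3.75288050e-01, -2.88847255e-03,  2.00504372e+00, -7.38189213e-06,
        1.13882686e+00,  4.13079519e-02]), 'dq': array([ 0.00115957,  0.0004202 , -0.00070288,  0.00020679, -0.00076549,
       -0.00041692]), 'joint_torque': array([ 1.85284247e-01, -3.27432561e+01, -3.27978837e+01,  1.18627539e-01,
        4.18031286e-02,  9.69852816e-03]), 'tcp_pos': array([0.46770172, 0.2110154 , 0.15659477]), 'tool_rot': array([1.69364983e-04, 5.79737538e-01, 8.14803224e-01, 2.54004157e-04]), 'ft_force': array([ 0.83905175, -0.04769495,  4.47745194]), 'torque': array([-0.05498561, -0.01755533,  0.00951139]), 'grasp_force': 62.806488275527954, 'opening': 0.012475092747595614}
d mm [-0.4  0.6 -0.4] w deg [ 0.03 -0.    0.14]
```

```bash
cat >> b.py <<'E'
S=A+ey*-.0805; S[2]=.165
YAW=17.6
def tgt(x,y=0,z=.2116): # tcp for back face x off board, hole y rel. stud est, tcp z
    P=S+ex*(x+.003)+ey*(y+.0004); P[2]=z; return P
def brd():
    s=read_state();T=s['tcp_pos'];D=T-S
    print("clock",round(s['clock'],2),"gap",round((D@ex-.003)*1e3,2),"y",round((D@ey-.0004)*1e3,2),"z",round((T[2]-.2116)*1e3,2),"F board axes",(s['ft_force']@np.c_[ex,ey,[0,0,1]]).round(2),"T",(s['torque']@np.c_[ex,ey,[0,0,1]]).round(3),"grip",s['grasp_force'].round(1),s['opening'].round(4))
E
python3 - <<'E'
from b import *
p=pickle.load(open("w3.pkl","rb"));P=onz(p,[[463,190]],.07)[0];print("pot in board",(P-S)@ex,(P-S)@ey)
move(tgt(.04,0,.31),YAW);print(S,tgt(.04))
E
```

```text
pot in board 0.22176553415264358 -0.00848133766397613
d mm [-404.6  -67.7 -153.5] w deg [ 0.03 -0.    1.54]
[ 0.4954308  -0.20687975  0.165     ] [ 0.53629629 -0.19349426  0.2116    ]
```

Call:
{"name": "jog_arm", "arguments": {"plan": [{"dx": 0,"dy": 0,"dz": -20,"wx": 0,"wy": 0,"wz": 0,"fingers": 0},{"dx": 0,"dy": 0,"dz": -50,"wx": 0,"wy": 0,"wz": 0,"fingers": 0},{"dx": 0,"dy": 0,"dz": -90,"wx": 0,"wy": 0,"wz": 0,"fingers": 0},{"dx": 0,"dy": 0,"dz": -130,"wx": 0,"wy": 0,"wz": 0,"fingers": 0},{"dx": -20,"dy": -3,"dz": -153,"wx": 0,"wy": 0,"wz": 0.5,"fingers": 0},{"dx": -55,"dy": -9,"dz": -153,"wx": 0,"wy": 0,"wz": 1.5,"fingers": 0},{"dx": -95,"dy": -16,"dz": -153,"wx": 0,"wy": 0,"wz": 1.5,"fingers": 0},{"dx": -135,"dy": -22,"dz": -153,"wx": 0,"wy": 0,"wz": 1.5,"fingers": 0},{"dx": -175,"dy": -29,"dz": -153,"wx": 0,"wy": 0,"wz": 1.5,"fingers": 0},{"dx": -215,"dy": -36,"dz": -153,"wx": 0,"wy": 0,"wz": 1.5,"fingers": 0},{"dx": -255,"dy": -42,"dz": -153,"wx": 0,"wy": 0,"wz": 1.5,"fingers": 0},{"dx": -295,"dy": -49,"dz": -153,"wx": 0,"wy": 0,"wz": 1.5,"fingers": 0},{"dx": -335,"dy": -56,"dz": -153,"wx": 0,"wy": 0,"wz": 1.5,"fingers": 0},{"dx": -370,"dy": -62,"dz": -153,"wx": 0,"wy": 0,"wz": 1.5,"fingers": 0},{"dx": -395,"dy": -66,"dz": -153,"wx": 0,"wy": 0,"wz": 1.5,"fingers": 0},{"dx": -404.6,"dy": -67.7,"dz": -153,"wx": 0,"wy": 0,"wz": 1.5,"fingers": 0},{"dx": -404.6,"dy": -67.7,"dz": -153,"wx": 0,"wy": 0,"wz": 1.5,"fingers": 0},{"dx": -404.6,"dy": -67.7,"dz": -153,"wx": 0,"wy": 0,"wz": 1.5,"fingers": 0},{"dx": -404.6,"dy": -67.7,"dz": -153,"wx": 0,"wy": 0,"wz": 1.5,"fingers": 0},{"dx": -404.6,"dy": -67.7,"dz": -153,"wx": 0,"wy": 0,"wz": 1.5,"fingers": 0}]}}

```text
clock: 9.15
tcp_pos: [0.5362, -0.1928, 0.3095]
tool_rot: [0.0, 0.59, 0.807, 0.0]
ft_force: [1.1, -0.6, -2.8]
opening: 0.0121
grasp_force: 61.9
```

```bash
python3 - <<'E'
from b import *
brd();move(tgt(.04),YAW)
p=camera_params("wrist");im=camera("wrist");cv2.imwrite("pics/w5.png",im[:,:,::-1]);pickle.dump(p,open("w5.pkl","wb"))
sc=camera("scene");a=cv2.resize(im[60:340,170:490,::-1],(400,350));b=cv2.resize(sc[100:300,200:420,::-1],(385,350))
cv2.imwrite("pics/c5.png",np.hstack([a,b]))
E
```

```text
Traceback (most recent call last):
  File "b.py", line 13, in brd
    print("clock",round(s['clock'],2),"gap",round((D@ex-.003)*1e3,2),"y",round((D@ey-.0004)*1e3,2),"z",round((T[2]-.2116)*1e3,2),"F board axes",(s['ft_force']@np.c_[ex,ey,[0,0,1]]).round(2),"T",(s['torque']@np.c_[ex,ey,[0,0,1]]).round(3),"grip",s['grasp_force'].round(1),s['opening'].round(4))
                                                                                                                                                                                                                                                     ^^^^^^^^^^^^^^^^^^^^^^
AttributeError: 'float' object has no attribute 'round'
```

```bash
sed -i 's/"grip".*$/"grip",round(float(s["grasp_force"]),1),round(float(s["opening"]),4))/' b.py; python3 - <<'E'
from b import *
brd();move(tgt(.04),YAW)
E
```

```text
clock 9.15 gap 40.1 y 0.72 z 97.93 F board axes [ 0.9  -0.86 -2.75] T [-0.013  0.052 -0.056] grip 61.9 0.0121
d mm [-0.7 -0.1 97.9] w deg [0.02 0.01 0.09]
```

Call:
{"name": "jog_arm", "arguments": {"plan": [{"dx": -0.7,"dy": 0,"dz": 30,"wx": 0,"wy": 0,"wz": 0,"fingers": 0},{"dx": -0.7,"dy": 0,"dz": 60,"wx": 0,"wy": 0,"wz": 0,"fingers": 0},{"dx": -0.7,"dy": 0,"dz": 85,"wx": 0,"wy": 0,"wz": 0,"fingers": 0},{"dx": -0.7,"dy": 0,"dz": 98,"wx": 0,"wy": 0,"wz": 0,"fingers": 0},{"dx": -0.7,"dy": 0,"dz": 98,"wx": 0,"wy": 0,"wz": 0,"fingers": 0},{"dx": -0.7,"dy": -10,"dz": 98,"wx": 0,"wy": 0,"wz": 0,"fingers": 0},{"dx": -0.7,"dy": -20,"dz": 98,"wx": 0,"wy": 0,"wz": 0,"fingers": 0},{"dx": -0.7,"dy": -20,"dz": 98,"wx": 0,"wy": 0,"wz": 0,"fingers": 0},{"dx": -0.7,"dy": -20,"dz": 98,"wx": 0,"wy": 0,"wz": 0,"fingers": 0},{"dx": -0.7,"dy": -20,"dz": 98,"wx": 0,"wy": 0,"wz": 0,"fingers": 0},{"dx": -0.7,"dy": -20,"dz": 98,"wx": 0,"wy": 0,"wz": 0,"fingers": 0}]}}

```text
clock: 10.52
tcp_pos: [0.5175, -0.2002, 0.2113]
tool_rot: [-0.0, 0.59, 0.807, 0.0]
ft_force: [-0.5, -0.0, -3.4]
opening: 0.0119
grasp_force: 61.9
```

```bash
python3 - <<'E'
from b import *
brd();move(tgt(.02),YAW)
p=camera_params("wrist");im=camera("wrist");cv2.imwrite("pics/w5.png",im[:,:,::-1]);pickle.dump(p,open("w5.pkl","wb"))
sc=camera("scene");a=cv2.resize(im[60:340,170:490,::-1],(400,350));b=cv2.resize(sc[130:260,215:345,::-1],(350,350))
cv2.imwrite("pics/c5.png",np.hstack([a,b]))
E
```

```text
clock 10.53 gap 20.02 y -0.66 z -0.34 F board axes [-0.46  0.11 -3.38] T [0.007 0.068 0.003] grip 61.9 0.0119
d mm [ 0.7 -0.  -0.3] w deg [ 0.   -0.    0.05]
```

View pics/c5.png

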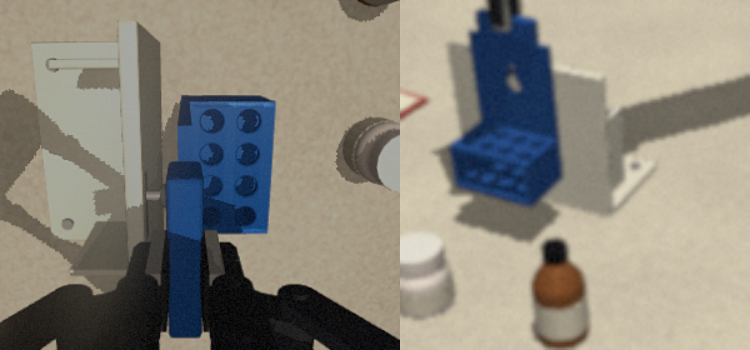

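The left crop shows the rack held squarely in front of the board, with the stud at (152,195). The right crop shows the keyhole facing the camera at (515,78) and nothing touching. Now the gentle approach.

Call:
{"name": "jog_arm", "arguments": {"plan": [{"dx": 0.7,"dy": -2,"dz": -0.3,"wx": 0,"wy": 0,"wz": 0,"fingers": 0},{"dx": 0.7,"dy": -4,"dz": -0.3,"wx": 0,"wy": 0,"wz": 0,"fingers": 0},{"dx": 0.7,"dy": -6,"dz": -0.3,"wx": 0,"wy": 0,"wz": 0,"fingers": 0},{"dx": 0.7,"dy": -7,"dz": -0.3,"wx": 0,"wy": 0,"wz": 0,"fingers": 0},{"dx": 0.7,"dy": -8,"dz": -0.3,"wx": 0,"wy": 0,"wz": 0,"fingers": 0},{"dx": 0.7,"dy": -9,"dz": -0.3,"wx": 0,"wy": 0,"wz": 0,"fingers": 0},{"dx": 0.7,"dy": -9,"dz": -0.3,"wx": 0,"wy": 0,"wz": 0,"fingers": 0},{"dx": 0.7,"dy": -9,"dz": -0.3,"wx": 0,"wy": 0,"wz": 0,"fingers": 0}]}}

```text
clock: 11.62
tcp_pos: [0.5085, -0.2023, 0.2116]
tool_rot: [0.0, 0.59, 0.807, 0.0]
ft_force: [-0.3, -1.5, -4.1]
opening: 0.0124
grasp_force: 61.9
```

```bash
python3 -c "
from b import *
brd()"
```

```text
clock 11.62 gap 10.89 y 0.0 z -0.0 F board axes [-0.74 -1.31 -4.07] T [ 0.022  0.029 -0.01 ] grip 61.9 0.0124
```

Call:
{"name": "jog_arm", "arguments": {"plan": [{"dx": 0,"dy": -1,"dz": 0,"wx": 0,"wy": 0,"wz": 0,"fingers": 0},{"dx": 0,"dy": -2,"dz": 0,"wx": 0,"wy": 0,"wz": 0,"fingers": 0},{"dx": 0,"dy": -3,"dz": 0,"wx": 0,"wy": 0,"wz": 0,"fingers": 0},{"dx": 0,"dy": -3,"dz": 0,"wx": 0,"wy": 0,"wz": 0,"fingers": 0},{"dx": 0,"dy": -3,"dz": 0,"wx": 0,"wy": 0,"wz": 0,"fingers": 0}]}}

```text
clock: 12.25
tcp_pos: [0.5056, -0.2032, 0.2116]
tool_rot: [0.0, 0.59, 0.807, 0.0]
ft_force: [0.1, -0.2, -3.5]
opening: 0.0122
grasp_force: 61.9
```

```bash
python3 -c "
from b import *
brd()"
```

```text
clock 12.25 gap 7.85 y 0.04 z -0.01 F board axes [ 0.03 -0.25 -3.45] T [ 0.025  0.005 -0.028] grip 61.9 0.0122
```

Call:
{"name": "jog_arm", "arguments": {"plan": [{"dx": 0,"dy": -1,"dz": 0,"wx": 0,"wy": 0,"wz": 0,"fingers": 0},{"dx": 0,"dy": -2,"dz": 0,"wx": 0,"wy": 0,"wz": 0,"fingers": 0},{"dx": 0,"dy": -3,"dz": 0,"wx": 0,"wy": 0,"wz": 0,"fingers": 0},{"dx": 0,"dy": -4,"dz": 0,"wx": 0,"wy": 0,"wz": 0,"fingers": 0},{"dx": 0,"dy": -5,"dz": 0,"wx": 0,"wy": 0,"wz": 0,"fingers": 0},{"dx": 0,"dy": -5,"dz": 0,"wx": 0,"wy": 0,"wz": 0,"fingers": 0},{"dx": 0,"dy": -5,"dz": 0,"wx": 0,"wy": 0,"wz": 0,"fingers": 0}]}}

```text
clock: 13.12
tcp_pos: [0.5009, -0.2047, 0.2116]
tool_rot: [0.0, 0.59, 0.807, -0.0]
ft_force: [0.1, -0.5, -3.7]
opening: 0.0122
grasp_force: 61.9
```

```bash
python3 -c "
from b import *
brd()"
```

```text
clock 13.12 gap 2.87 y -0.0 z 0.01 F board axes [-0.01 -0.48 -3.7 ] T [-0.014  0.111 -0.003] grip 61.9 0.0122
```

Still free. I continue in 0.5 mm steps until the plate touches the board.

Call:
{"name": "jog_arm", "arguments": {"plan": [{"dx": 0,"dy": -0.5,"dz": 0,"wx": 0,"wy": 0,"wz": 0,"fingers": 0},{"dx": 0,"dy": -1,"dz": 0,"wx": 0,"wy": 0,"wz": 0,"fingers": 0},{"dx": 0,"dy": -1.5,"dz": 0,"wx": 0,"wy": 0,"wz": 0,"fingers": 0},{"dx": 0,"dy": -2,"dz": 0,"wx": 0,"wy": 0,"wz": 0,"fingers": 0},{"dx": 0,"dy": -2,"dz": 0,"wx": 0,"wy": 0,"wz": 0,"fingers": 0},{"dx": 0,"dy": -2,"dz": 0,"wx": 0,"wy": 0,"wz": 0,"fingers": 0}]}}

```text
clock: 13.88
tcp_pos: [0.499, -0.2053, 0.2116]
tool_rot: [0.0, 0.59, 0.807, 0.0]
ft_force: [0.3, -0.4, -3.1]
opening: 0.0125
grasp_force: 61.9
```

```bash
python3 -c "
from b import *
brd()"
```

```text
clock 13.88 gap 0.85 y 0.02 z -0.01 F board axes [ 0.19 -0.52 -3.13] T [0.01  0.047 0.041] grip 61.9 0.0125
```

Call:
{"name": "jog_arm", "arguments": {"plan": [{"dx": 0,"dy": -0.5,"dz": 0,"wx": 0,"wy": 0,"wz": 0,"fingers": 0},{"dx": 0,"dy": -1,"dz": 0,"wx": 0,"wy": 0,"wz": 0,"fingers": 0},{"dx": 0,"dy": -1,"dz": 0,"wx": 0,"wy": 0,"wz": 0,"fingers": 0},{"dx": 0,"dy": -1,"dz": 0,"wx": 0,"wy": 0,"wz": 0,"fingers": 0}]}}

```text
clock: 14.38
tcp_pos: [0.4982, -0.2055, 0.2116]
tool_rot: [0.0, 0.59, 0.807, 0.0]
ft_force: [0.8, -0.5, -3.3]
opening: 0.0121
grasp_force: 61.9
```

```bash
python3 -c "
from b import *
brd()"
```

```text
clock 14.38 gap 0.03 y 0.04 z 0.04 F board axes [ 0.64 -0.72 -3.27] T [ 0.005 -0.132  0.006] grip 61.9 0.0121
```

Call:
{"name": "jog_arm", "arguments": {"plan": [{"dx": 0,"dy": -0.4,"dz": 0,"wx": 0,"wy": 0,"wz": 0,"fingers": 0},{"dx": 0,"dy": -0.7,"dz": 0,"wx": 0,"wy": 0,"wz": 0,"fingers": 0},{"dx": 0,"dy": -0.7,"dz": 0,"wx": 0,"wy": 0,"wz": 0,"fingers": 0},{"dx": 0,"dy": -0.7,"dz": 0,"wx": 0,"wy": 0,"wz": 0,"fingers": 0}]}}

```text
clock: 14.88
tcp_pos: [0.4978, -0.2057, 0.2116]
tool_rot: [0.0, 0.59, 0.807, 0.0]
ft_force: [3.0, 0.7, -5.0]
opening: 0.0126
grasp_force: 61.7
```

```bash
python3 -c "
from b import *
brd()"
```

```text
clock 14.88 gap -0.43 y 0.02 z 0.03 F board axes [ 3.05 -0.22 -5.02] T [ 0.059 -0.855 -0.074] grip 61.7 0.0126
```

The plate touches the board at ~3 N with the head through the hole. I ease off 0.4 mm and slide down in steps.

Call:
{"name": "jog_arm", "arguments": {"plan": [{"dx": 0,"dy": 0.4,"dz": 0,"wx": 0,"wy": 0,"wz": 0,"fingers": 0},{"dx": 0,"dy": 0.5,"dz": 1,"wx": 0,"wy": 0,"wz": 0,"fingers": 0},{"dx": 0,"dy": 0.5,"dz": 2,"wx": 0,"wy": 0,"wz": 0,"fingers": 0},{"dx": 0,"dy": 0.5,"dz": 3,"wx": 0,"wy": 0,"wz": 0,"fingers": 0},{"dx": 0,"dy": 0.5,"dz": 4,"wx": 0,"wy": 0,"wz": 0,"fingers": 0},{"dx": 0,"dy": 0.5,"dz": 5,"wx": 0,"wy": 0,"wz": 0,"fingers": 0},{"dx": 0,"dy": 0.5,"dz": 6,"wx": 0,"wy": 0,"wz": 0,"fingers": 0},{"dx": 0,"dy": 0.5,"dz": 6,"wx": 0,"wy": 0,"wz": 0,"fingers": 0}]}}

```text
clock: 15.88
tcp_pos: [0.498, -0.2057, 0.2055]
tool_rot: [0.0, 0.59, 0.807, 0.0]
ft_force: [3.9, 0.9, -2.4]
opening: 0.0124
grasp_force: 62.1
```

```bash
python3 -c "
from b import *
brd()"
```

```text
clock 15.88 gap -0.24 y -0.03 z -6.08 F board axes [ 3.98 -0.3  -2.44] T [-0.001 -0.686 -0.061] grip 62.1 0.0124
```

Call:
{"name": "jog_arm", "arguments": {"plan": [{"dx": 0,"dy": 0.4,"dz": 0.5,"wx": 0,"wy": 0,"wz": 0,"fingers": 0},{"dx": 0,"dy": 0.4,"dz": 1,"wx": 0,"wy": 0,"wz": 0,"fingers": 0},{"dx": 0,"dy": 0.4,"dz": 2,"wx": 0,"wy": 0,"wz": 0,"fingers": 0},{"dx": 0,"dy": 0.4,"dz": 3,"wx": 0,"wy": 0,"wz": 0,"fingers": 0},{"dx": 0,"dy": 0.4,"dz": 3,"wx": 0,"wy": 0,"wz": 0,"fingers": 0}]}}

```text
clock: 16.5
tcp_pos: [0.498, -0.2055, 0.2023]
tool_rot: [-0.0, 0.59, 0.807, -0.0]
ft_force: [1.4, 0.7, -3.2]
opening: 0.0123
grasp_force: 62.0
```

```bash
python3 -c "
from b import *
brd()"
```

```text
clock 16.5 gap -0.1 y 0.14 z -9.33 F board axes [ 1.54  0.28 -3.16] T [-0.027 -0.493 -0.108] grip 62.0 0.0123
```

Call:
{"name": "jog_arm", "arguments": {"plan": [{"dx": 0,"dy": 0.2,"dz": 1,"wx": 0,"wy": 0,"wz": 0,"fingers": 0},{"dx": 0,"dy": 0.2,"dz": 2,"wx": 0,"wy": 0,"wz": 0,"fingers": 0},{"dx": 0,"dy": 0.2,"dz": 3,"wx": 0,"wy": 0,"wz": 0,"fingers": 0},{"dx": 0,"dy": 0.2,"dz": 4,"wx": 0,"wy": 0,"wz": 0,"fingers": 0},{"dx": 0,"dy": 0.2,"dz": 4,"wx": 0,"wy": 0,"wz": 0,"fingers": 0}]}}

```text
clock: 17.12
tcp_pos: [0.4982, -0.2054, 0.1983]
tool_rot: [-0.0, 0.59, 0.807, -0.0]
ft_force: [0.2, -0.3, -3.9]
opening: 0.0123
grasp_force: 61.9
```

```bash
python3 -c "
from b import *
brd()"
```

```text
clock 17.12 gap 0.05 y 0.17 z -13.32 F board axes [ 0.08 -0.36 -3.86] T [ 0.008 -0.216 -0.047] grip 61.9 0.0123
```

In the narrow slot with no load. Down to about −18.

Call:
{"name": "jog_arm", "arguments": {"plan": [{"dx": 0,"dy": 0,"dz": 1,"wx": 0,"wy": 0,"wz": 0,"fingers": 0},{"dx": 0,"dy": 0,"dz": 2,"wx": 0,"wy": 0,"wz": 0,"fingers": 0},{"dx": 0,"dy": 0,"dz": 3,"wx": 0,"wy": 0,"wz": 0,"fingers": 0},{"dx": 0,"dy": 0,"dz": 4,"wx": 0,"wy": 0,"wz": 0,"fingers": 0},{"dx": 0,"dy": 0,"dz": 5,"wx": 0,"wy": 0,"wz": 0,"fingers": 0},{"dx": 0,"dy": 0,"dz": 5,"wx": 0,"wy": 0,"wz": 0,"fingers": 0}]}}

```text
clock: 17.88
tcp_pos: [0.4983, -0.2054, 0.1934]
tool_rot: [-0.0, 0.59, 0.807, -0.0]
ft_force: [0.6, 0.2, -3.6]
opening: 0.0123
grasp_force: 61.9
```

```bash
python3 -c "
from b import *
brd()"
```

```text
clock 17.88 gap 0.13 y 0.12 z -18.24 F board axes [ 0.61 -0.02 -3.61] T [-0.013 -0.051 -0.047] grip 61.9 0.0123
```

Call:
{"name": "jog_arm", "arguments": {"plan": [{"dx": 0,"dy": 0,"dz": 0.5,"wx": 0,"wy": 0,"wz": 0,"fingers": 0},{"dx": 0,"dy": 0,"dz": 1,"wx": 0,"wy": 0,"wz": 0,"fingers": 0},{"dx": 0,"dy": 0,"dz": 1.5,"wx": 0,"wy": 0,"wz": 0,"fingers": 0},{"dx": 0,"dy": 0,"dz": 2,"wx": 0,"wy": 0,"wz": 0,"fingers": 0},{"dx": 0,"dy": 0,"dz": 2,"wx": 0,"wy": 0,"wz": 0,"fingers": 0}]}}

```text
clock: 18.5
tcp_pos: [0.4983, -0.2055, 0.1915]
tool_rot: [-0.0, 0.59, 0.807, -0.0]
ft_force: [-0.6, -0.5, -3.3]
opening: 0.0122
grasp_force: 61.9
```

```bash
python3 -c "
from b import *
brd()"
```

```text
clock 18.5 gap 0.18 y 0.08 z -20.1 F board axes [-0.74 -0.24 -3.34] T [-0.012  0.046 -0.021] grip 61.9 0.0122
```

Call:
{"name": "jog_arm", "arguments": {"plan": [{"dx": 0,"dy": 0,"dz": 0.4,"wx": 0,"wy": 0,"wz": 0,"fingers": 0},{"dx": 0,"dy": 0,"dz": 0.8,"wx": 0,"wy": 0,"wz": 0,"fingers": 0},{"dx": 0,"dy": 0,"dz": 1.2,"wx": 0,"wy": 0,"wz": 0,"fingers": 0},{"dx": 0,"dy": 0,"dz": 1.2,"wx": 0,"wy": 0,"wz": 0,"fingers": 0},{"dx": 0,"dy": 0,"dz": 1.2,"wx": 0,"wy": 0,"wz": 0,"fingers": 0}]}}

```text
clock: 19.12
tcp_pos: [0.4984, -0.2055, 0.1905]
tool_rot: [0.0, 0.59, 0.807, 0.0]
ft_force: [-0.6, -0.2, -1.6]
opening: 0.0125
grasp_force: 62.1
```

```bash
python3 -c "
from b import *
brd()"
```

```text
clock 19.12 gap 0.26 y -0.04 z -21.08 F board axes [-0.6   0.03 -1.57] T [0.006 0.092 0.005] grip 62.1 0.0125
```

Home: vertical load is passing to the stud at −21 mm, as expected. I add a touch more, then release and rise.

Call:
{"name": "jog_arm", "arguments": {"plan": [{"dx": 0,"dy": 0,"dz": 0.3,"wx": 0,"wy": 0,"wz": 0,"fingers": 0},{"dx": 0,"dy": 0,"dz": 0.3,"wx": 0,"wy": 0,"wz": 0,"fingers": 0},{"dx": 0,"dy": 0,"dz": 0.3,"wx": 0,"wy": 0,"wz": 0,"fingers": 0.2},{"dx": 0,"dy": 0,"dz": 0.3,"wx": 0,"wy": 0,"wz": 0,"fingers": 0.3},{"dx": 0,"dy": 0,"dz": 0.3,"wx": 0,"wy": 0,"wz": 0,"fingers": 0.5},{"dx": 0,"dy": 0,"dz": 0.3,"wx": 0,"wy": 0,"wz": 0,"fingers": 0.5},{"dx": 0,"dy": 0,"dz": 0.3,"wx": 0,"wy": 0,"wz": 0,"fingers": 0.5},{"dx": 0,"dy": 0,"dz": 0.3,"wx": 0,"wy": 0,"wz": 0,"fingers": 0.5}]}}

```text
clock: 20.12
tcp_pos: [0.4984, -0.2055, 0.1901]
tool_rot: [0.0, 0.59, 0.807, 0.0]
ft_force: [-0.4, -0.7, 0.2]
opening: 0.0425
grasp_force: 0.0
```

```bash
python3 -c "
from b import *
brd()"
```

```text
clock 20.12 gap 0.27 y 0.01 z -21.51 F board axes [-0.63 -0.54  0.17] T [-0.009  0.056  0.068] grip 0.0 0.0425
```

Call:
{"name": "jog_arm", "arguments": {"plan": [{"dx": 0,"dy": 0,"dz": -10,"wx": 0,"wy": 0,"wz": 0,"fingers": 0.5},{"dx": 0,"dy": 0,"dz": -25,"wx": 0,"wy": 0,"wz": 0,"fingers": 0.5},{"dx": 0,"dy": 0,"dz": -60,"wx": 0,"wy": 0,"wz": 0,"fingers": 0.5},{"dx": 0,"dy": 0,"dz": -110,"wx": 0,"wy": 0,"wz": 0,"fingers": 0.5},{"dx": 0,"dy": 0,"dz": -110,"wx": 0,"wy": 0,"wz": 0,"fingers": 0.5},{"dx": 0,"dy": 0,"dz": -110,"wx": 0,"wy": 0,"wz": 0,"fingers": 0.5},{"dx": 0,"dy": 0,"dz": -110,"wx": 0,"wy": 0,"wz": 0,"fingers": 0.5}]}}

```text
clock: 21.0
tcp_pos: [0.4976, -0.2051, 0.2987]
tool_rot: [-0.001, 0.59, 0.807, -0.0]
ft_force: [-0.1, 0.0, -0.2]
opening: 0.0425
grasp_force: 0.0
```

```bash
python3 - <<'E'
from b import *
im=camera("wrist");sc=camera("scene")
a=cv2.resize(im[60:340,170:490,::-1],(400,350));b=cv2.resize(sc[130:260,215:345,::-1],(350,350))
cv2.imwrite("pics/c6.png",np.hstack([a,b]))
E
```

```text
(no output)
```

View pics/c6.png

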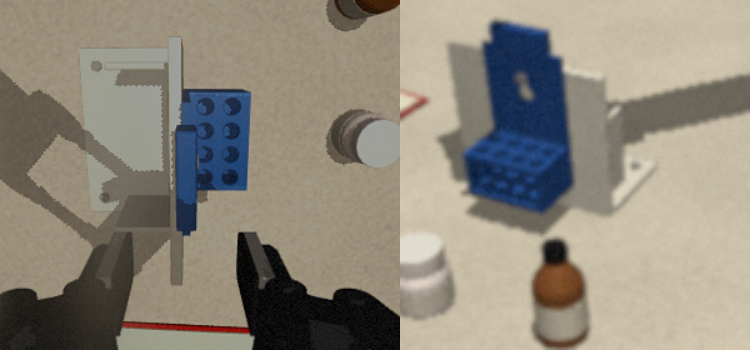

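The rack hangs upright and flat against the board. The stud head shows at the top of the keyhole, at (521,80) in the right crop. The gripper is clear and the bystanders have not moved.

```bash
python3 -c "
from cell import *
print(finish_job())"
```

```text
the job is handed in; nothing more can be done
None
```

The rack hangs fully home on the small board's stud and is released, the gripper is clear and the bystanders are undisturbed; the job is handed in at about 21 s, and no verdict was returned.

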